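# Change over the drill jig from the thick bar to a thin blank

## Robot

A 6-joint arm with a two-finger parallel gripper is mounted at the origin on a cart in front of the work surface, level with it; the furniture and walls round the work are solid. World frame = base frame: x ahead of the robot, y to its left, z up, the work surface at z = 0. Lengths are in mm, angles in degrees, forces in N, time in s.
With the tool pointing down it reaches from about 350 to 850 mm from the base axis. Payload 8.1 kg.
Tool frame: the origin (TCP) lies at the very end of the fingers, on their centre line; the grasp point (between the pads) lies 19 mm behind it; z points along the fingers, y is the line along which they close (so a half turn about z gives the same grasp; the last joint's range is limited). The gripper opens to 85 mm and grips with 20 to 120 N. Pads are 22 mm wide; open, the fingers measure 114 mm over their backs; the gripper's body (76 mm by 85 mm) begins 54 mm behind the grasp point. The pads swing forward as they close: fully open they stand 13 mm farther back than shut.
Start: joints at [64.148, 7.471, 85.268, -0, 87.261, -4.893], TCP at [214.597, 560.315, 231.292] pointing down, gripper open.
Joint ranges: [-169.43, 169.43], [-51.17, 129.36], [1.28, 143.12], [-76.62, 256.62], [0, 156.53], [-152.29, 152.29]. Speed limits (degrees/s): [136.94, 136.94, 159.86, 180, 180, 180].

## Interface

Orientations are given as [roll, pitch, yaw] about the fixed x, y, z axes, in that order (R = Rz(yaw) Ry(pitch) Rx(roll)).
In Python, from bench import status, viewer, job gives the robot as it stands.
- The arm moves only by the tool arm_command, never from a script. Its argument "targets" is a list that holds one entry, the list of rows, each a list of 7 numbers: the shift along the world's x, y, z in m, then the turn, a rotation vector about the world's x, y, z in rad, then the opening, from -1 (shut) to 1 (fully open). In form: [[[dx, dy, dz, rx, ry, rz, gripper], ...]]. A call has 1 to 10 rows; each row shifts and turns the commanded pose from where the row before left it; what a row does not reach is not made up. A row lasts 1/8 s, in which the tool goes at most 62.5 mm and 10.7 degrees, less where a joint would pass 70% of its speed; a pose out of reach is approached as far as the arm can. A call with a gripper value outside its range is refused whole. The fingers move at their own pace and stop on an object; "force" is the grip in N (left out, the last holds). Time passes only in rows, so rows that do not move let the fingers close. It gives the time, the measured TCP pose, the force, the opening and the grip force at its end, in the units of the state.
- status.sense(): the state, without advancing time (a new reading comes with each control period).
- viewer.snapshot(name): name is "side" or "top"; returns the picture (384x512x3 uint8, red, green, blue); there is no depth.
- viewer.camera_model(name): a dict with "vertical_fov" (degrees; the focal length in pixels is half the picture's height over the tangent of half this angle, whatever the lens; pixels are square), "cx", "cy" (the principal point, pixels), "xyz" and "attitude" of the camera in the world. Camera axes: x right, y down, z forward; pixel columns grow to the right and rows downward; lengths in mm; the calibration is good to about 2 mm. A picture is of the moment at which its call begins. camera_model takes no time and is no camera call.
- job.hand_in(): hands the job in; it is judged then, once.
The state is a dict: "time": time; "joint_pos": joint angles; "qd": joint speeds; "joint_efforts": joint torques, N m; "tool_pos": TCP position; "tcp_rot": TCP orientation; "ft_force": force on the tool from outside, world axes, zero at the start; "wrist_torque": the same for the moment, N m; "finger_gap": finger opening in mm; "grip_force": force on a finger pad.
Only numpy, scipy, OpenCV 4.12 (cv2) and the standard library are available. Lean on these libraries where they do the work, as an engineer would, in place of code of your own. Each camera call takes 0.05 s, during which the arm holds its last target. There are 200 camera calls.

## Task

The thick bar in the drill jig is drilled and a thin blank comes next: throw the toggle clamp right open, lift the bush plate off and lay it flat on the plywood board, then lift out the drilled bar and lay it flat in the grey tray. Lay the packer in the jig between the posts and the blank on top of it, so that the stack is as high as the old bar, put the bush plate back down over the two posts, and throw the clamp shut past its dead centre so that it holds the plate down. Leave the oil bottle standing where it is.

Things in the scene. Friction and masses are not known exactly. Their poses are not given: they have to be found in the camera images.
- jig: fixed drill jig: plate 198x80 mm on feet, toggle clamp behind its nest. Origin on the bench under the nest centre, x from nest to clamp (plate x -56..142), z up. Nest floor z 28. Two 10 mm posts at x +-39, y 0, top z 75, and four 8 mm pins at x +-24, y +-28, top z 49, all with tapered tips, hold 64x44 mm work (long side along x) with 2 mm play. Clamp brackets x 60..124, y +-23, top z 98
- clamp_handle (a joint): clamp handle angle about a pivot at x 112, y 0, z 88 mm of the jig, axis along y. 0: shut, past dead centre (about 0.09), on its stop, leaning 0.25 rad towards the nest; it opens away from the nest (+x); 1.40: open on its stop, leaning 1.15 rad away, the arm then standing up at x 50..110, top z 165. Stays where left (0.08 N m). Shut, its sprung tip presses about 7 N at z 68 over the nest centre
- clamp_grip (a point): centre of the black ball knob, 25 mm thick, on the end of the clamp handle, 77 mm from the handle's pivot. Pinched from above across the jig's y it can be led round its arc with the tool kept upright: it turns between the fingers but may lag, so give it a last push home with about 10 N; past dead centre it snaps to its stop. The clamp tip follows only 2 mm below its shut height
- bush_plate: dark steel bush plate 92x28x16 mm, 0.25 kg, two bush collars 15 mm wide, 4 mm high on top at x +-20, an open slot 14 mm wide, 14 mm deep in each end that goes over a post (2 mm play). Origin at the centre of its underside; x along its length. At the start it lies clamped on the bar over both posts, underside 52 mm above the bench; it goes back there, either way round
- drilled_bar: aluminium bar 64x44x24 mm, 0.18 kg, two 9 mm through holes at x +-20 mm. Origin at the centre of its underside; x along its length. At the start it lies in the nest (28 mm above the bench) under the bush plate, which leaves 8 mm of it bare along both long sides
- blank: plain undrilled aluminium block 64x44x14 mm, 0.11 kg, flat on the bench. Origin at the centre of its underside; x along its length
- packer: steel packer 64x44x10 mm, 0.12 kg, with an oblong window 46x20 mm right through its middle, flat on the bench. Origin at the centre of its underside; x along its length
- rest_board: fixed plywood board 104x60x9 mm on the bench. Origin at the centre of its underside; x along its length
- tray: fixed shallow grey tray, outside 88x76x10 mm, rim and floor 3 mm thick (the bar, gripped by its upper half, can be set down without the fingers going below the rim). Origin at the centre of its underside; x along its longer side
- oiler: small amber dropper bottle of oil, 34 mm thick, 102 mm tall, standing loose on the bench behind the jig. Origin at the centre of its underside. Fixed obstacles near the work: cartons up to 0.32 m high left of y = 0.2 m and, beyond x = 0.65 m, left of y = 0.05 m; a tub 0.13 m high at x above 0.47 m right of y = -0.15 m

How it is judged (in metres and radians):
On the way, in this order (a step that is already met when the one before it is completed fails the run):
1. the clamp is thrown open (value of joint clamp_handle above 1 rad), for 0.1 s.
2. the bush plate lies flat on the plywood board, released (horizontal distance between bush_plate and rest_board below 0.025 m and height (world z) of bush_plate between 0.006 and 0.012 m and angle between bush_plate's own z axis and vertical below 0.05 rad and contact force between the fingers and bush_plate below 0.1 N), for 0.2 s.
3. the drilled bar lies flat in the tray, released (horizontal distance between drilled_bar and tray below 0.03 m and z of drilled_bar in the frame of tray below 0.006 m and angle between drilled_bar's own z axis and vertical below 0.05 rad and contact force between the fingers and drilled_bar below 0.1 N), for 0.2 s.
4. the packer lies flat in the nest, released (horizontal distance between packer and jig below 0.006 m and z of packer in the frame of jig below 0.031 m and angle between packer's own z axis and vertical below 0.05 rad and contact force between the fingers and packer below 0.1 N), for 0.2 s.
5. the blank lies flat on the packer, released (horizontal distance between blank and jig below 0.006 m and z of blank in the frame of packer between 0.007 and 0.013 m and angle between blank's own z axis and vertical below 0.05 rad and contact force between the fingers and blank below 0.1 N), for 0.2 s.
6. the bush plate is back over both posts, flat on the blank, released (horizontal distance between bush_plate and jig below 0.006 m and z of bush_plate in the frame of blank between 0.011 and 0.017 m and angle between bush_plate's own z axis and vertical below 0.05 rad and contact force between the fingers and bush_plate below 0.1 N), for 0.2 s.
At the end, for the whole second after the job is handed in: Clamp below 0.05 rad, pressing the plate over 0.6 N; packer, blank and bush plate stacked flat in the nest, lengthwise, within 6 mm of its centre, plate underside 49 to 55 mm up; drilled bar flat in the tray within 30 mm of its centre; all at rest; oil bottle upright within 30 mm of its start (value of joint clamp_handle below 0.05 rad and contact force between jig and bush_plate above 0.6 N and horizontal distance between each of packer, blank, bush_plate and jig below 0.006 m and angle between the x axis of each of packer, blank, bush_plate and the x axis of jig, either way round below 0.15 rad and z of packer in the frame of jig below 0.031 m and z of blank in the frame of jig between 0.035 and 0.041 m and z of bush_plate in the frame of jig between 0.049 and 0.055 m and angle between each of bush_plate, drilled_bar's own z axis and vertical below 0.05 rad and horizontal distance between drilled_bar and tray below 0.03 m and z of drilled_bar in the frame of tray below 0.006 m and linear speed of each of drilled_bar, bush_plate below 0.02 m/s and distance of oiler from where it was at the start of the episode below 0.03 m and angle between oiler's own z axis and vertical below 0.1 rad); the robot touches nothing.
It fails at once if the oil bottle is knocked over or pushed away (distance of oiler from where it was at the start of the episode above 0.03 m or angle between oiler's own z axis and vertical above 0.5 rad).
It also fails if it takes over 152 s, if anything falls off the work surface, if the arm or the gripper's body presses on something with over 40 N, if the wrist force passes 120 N, or if a joint passes its speed limit or range.

## Working session

There is one attempt and no reset: what is moved stays moved. The work goes in short steps, Python scripts to look and compute and a tool call to move; the robot and the scene stay as the last step left them, time stands still between calls to the robot, and variables do not carry over. Pictures are saved under pics/ and viewed, at most 14 in all, crops included, and the job is handed in when it is done.

Besides the shell and the picture viewer there is one more tool, called after "Emit:" by a JSON object that holds its "name" and its "arguments", one argument or row to a line. arm_command: Moves the arm, as the interface text tells. Its arguments: {"type":"object","properties":{"targets":{"type":"array"},"force":{"type":"number"}},"required":["targets"]}

```bash
mkdir -p pics; ls; python3 - <<'E'
from bench import status, viewer
import cv2
print(status.sense())
for n in("side","top"):
    print(n,viewer.camera_model(n))
    cv2.imwrite(f"pics/{n}0.png",cv2.resize(viewer.snapshot(n)[:,:,::-1],(800,600),interpolation=cv2.INTER_CUBIC))
E
```

```text
pics
{'time': 0.0, 'joint_pos': array([ 6.41491668e+01,  7.51674540e+00,  8.53290588e+01,  1.13286641e-03,
        8.72627434e+01, -4.89311530e+00]), 'qd': array([ 0.0171633 , -0.02626482, -0.03179203, -0.00556533,  0.0849018 ,
       -0.06882308]), 'joint_efforts': array([-1.92088904e-03, -5.69427001e+01, -5.00529742e+01, -5.06673114e-04,
        1.57168804e-02, -5.43649605e-06]), 'tool_pos': array([214.33670003, 559.81443592, 230.22949208]), 'tcp_rot': array([-1.79891945e+02, -1.03861398e-02,  1.59042217e+02]), 'ft_force': array([-0.19411126, -0.14057779, -0.08540941]), 'wrist_torque': array([ 0.0359883 ,  0.02004764, -0.04179738]), 'grip_force': 0.0, 'finger_gap': 84.99619323920253}
side {'vertical_fov': 50.73442474099415, 'cx': 259.06519881590873, 'cy': 192.36932034784363, 'xyz': array([-134.12532514, -406.59083941,  608.12274479]), 'attitude': array([-122.09425403,   -0.72121033,  -63.85015089])}
top {'vertical_fov': 49.80702511944502, 'cx': 257.1039877989596, 'cy': 189.18097369114628, 'xyz': array([ 412.41983016,  -82.98031267, 1074.68434366]), 'attitude': array([-171.22199256,    1.20271542,  -89.09838331])}
```

View pics/side0.png

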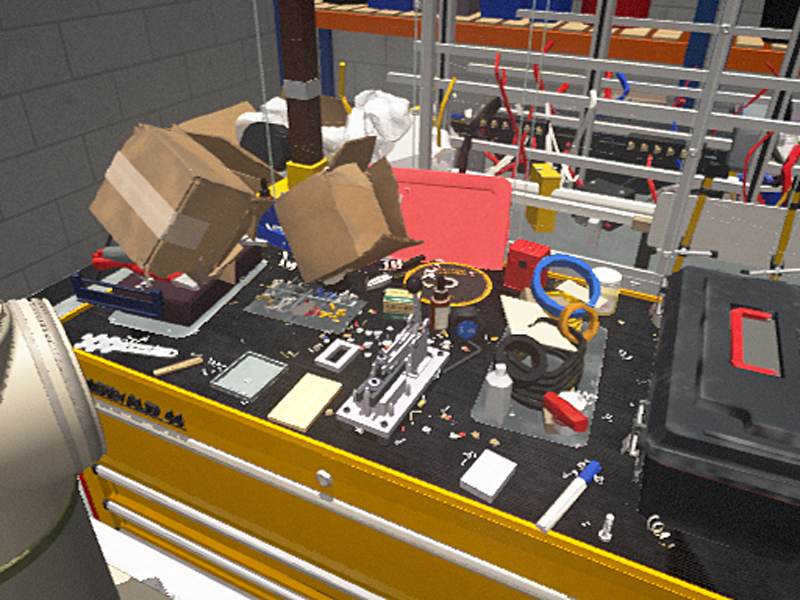

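View pics/top0.png

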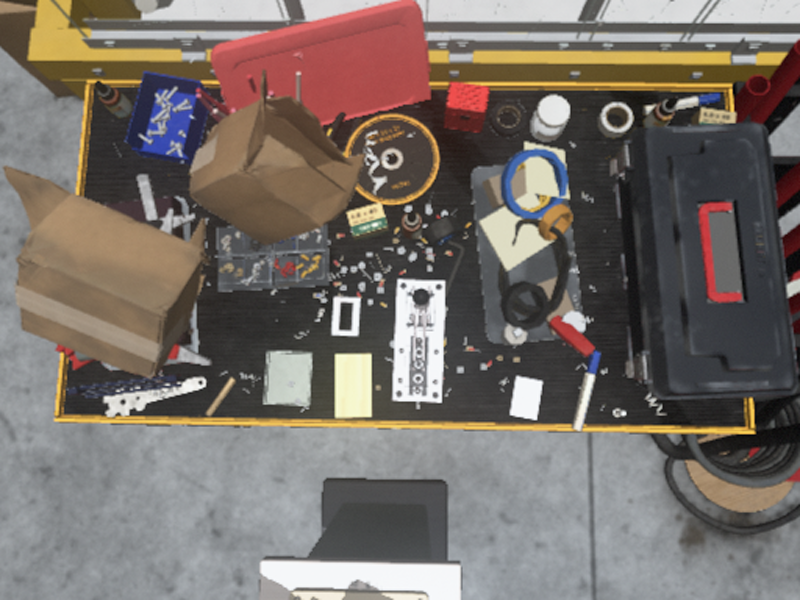

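The side view shows the jig at about (395,375), board (305,400), tray (250,375), packer (337,354), blank (488,475) and oiler (440,310). The top view shows the jig at (419,340), board (353,385), tray (289,377), packer (346,316), blank (526,397) and oiler (412,225). I'll crop both for finer pixels.

```bash
python3 - <<'E'
from bench import viewer
import cv2, numpy as np
for n,(x0,y0,w,h) in {"side":(125,180,212,150),"top":(160,130,200,145)}.items():
    im=np.mean([viewer.snapshot(n).astype(float) for _ in range(4)],0)
    np.save(f"pics/{n}.npy",im)
    s=800/w
    c=cv2.resize(im[y0:y0+h,x0:x0+w,::-1].astype(np.uint8),None,fx=s,fy=s,interpolation=cv2.INTER_CUBIC)
    for k in range(0,w,20): cv2.putText(c,str(x0+k),(int(k*s),10),0,.35,(0,255,255),1); cv2.line(c,(int(k*s),12),(int(k*s),18),(0,255,255),1)
    for k in range(0,h,20): cv2.putText(c,str(y0+k),(0,int(k*s)+4),0,.35,(0,255,255),1)
    cv2.imwrite(f"pics/{n}1.png",c[:600])
E
```

```text
(no output)
```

View pics/side1.png

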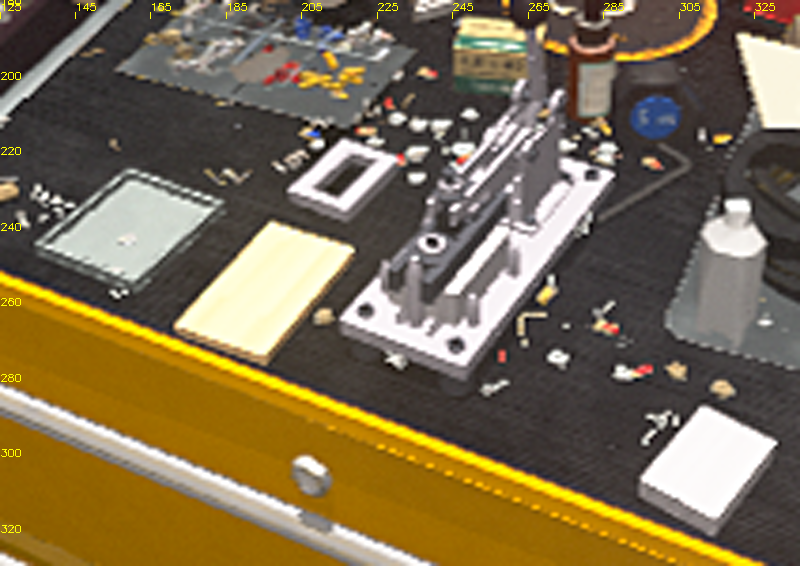

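View pics/top1.png

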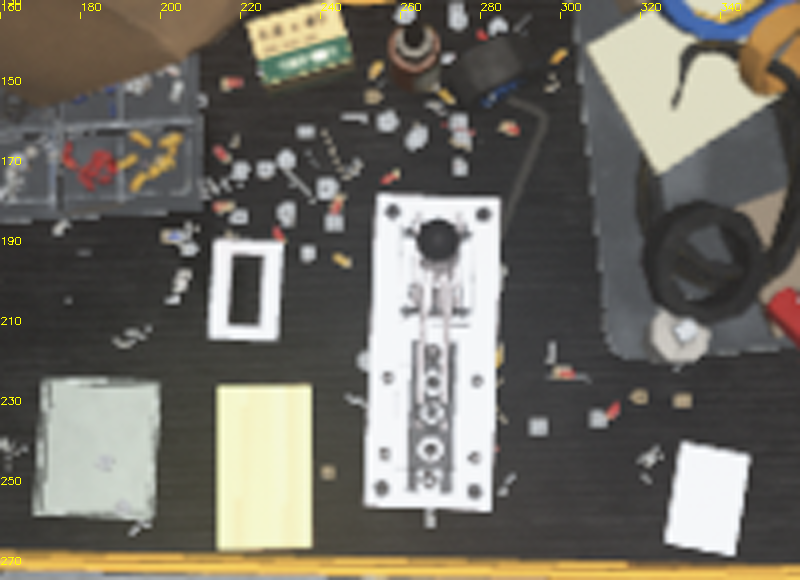

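Crops show the packer, blank, board, tray and jig outlines clearly. The jig's clamp is on the far side (top crop, knob at (437,240)), so jig +x is roughly world +x. Next I'll fit poses from the corners in both views.

```bash
cat > fit.py <<'E'
import numpy as np, cv2
from scipy.spatial.transform import Rotation as R
from scipy.optimize import least_squares
from bench import viewer
def proj(n,P):
    m=viewer.camera_model(n); f=192/np.tan(np.radians(m["vertical_fov"]/2))
    a=m["attitude"]; C=R.from_euler('xyz',a,degrees=True).as_matrix()
    p=(np.atleast_2d(P)-m["xyz"])@C
    return np.c_[m["cx"]+f*p[:,0]/p[:,2], m["cy"]+f*p[:,1]/p[:,2]]
def body(P,x,y,z,yaw):
    return R.from_euler('z',yaw).apply(P)+[x,y,z]
def rect(l,w,ox=0):
    return np.array([[l/2+ox,w/2,0],[l/2+ox,-w/2,0],[-l/2+ox,-w/2,0],[-l/2+ox,w/2,0]])
E
cat > m.py <<'E'
from fit import *
up={n:cv2.resize(np.load(f"pics/{n}.npy").astype(np.uint8),None,fx=4,fy=4,interpolation=cv2.INTER_CUBIC) for n in("side","top")}
T=lambda l:np.array(l)/4+[160,130]-.5+.125
S=lambda l:np.array(l)*.265+[125,180]-.5+.125
# far-left, far-right, near-right, near-left
O={"board":(104,60,0,9,T([(217,384),(311,384),(312,548),(217,548)]),S([(273,221),(355,248),(265,357),(175,326)])),
"tray":(88,76,0,10,T([(42,379),(160,382),(155,520),(33,515)]),S([(128,170),(223,202),(134,290),(37,244)])),
"packer":(64,44,0,10,T([(215,240),(283,240),(278,341),(208,338)]),S([(347,139),(402,158),(345,217),(288,187)])),
"blank":(64,44,0,14,T([(681,442),(750,456),(735,556),(664,542)]),S([(705,404),(778,442),(714,521),(640,482)])),
"jig":(198,80,43,28,T([(377,194),(501,199),(491,511),(364,507)]),S([(np.nan,0),(613,175),(463,368),(341,320)]))}
def sub(n,p):
    q=p.copy(); ok=~np.isnan(p[:,0])
    g=cv2.cvtColor(up[n],cv2.COLOR_RGB2GRAY)
    c=((p[ok]+.5)*4-.5).astype(np.float32).reshape(-1,1,2)
    r=cv2.cornerSubPix(g,c.copy(),(7,7),(-1,-1),(3,50,.01)).reshape(-1,2)
    q[ok]=(r+.5)/4-.5
    return q
for k,(l,w,ox,z,t,s) in O.items():
    for lab,(tt,ss) in {"raw":(t,s),"sub":(sub("top",t),sub("side",s))}.items():
        B=rect(l,w,ox); ok=~np.isnan(ss[:,0])
        fun=lambda q,a=1,b=1:np.r_[a*(proj("top",body(B,*q))-tt).ravel(),b*(proj("side",body(B,*q))-ss)[ok].ravel()]
        q=least_squares(fun,[450,0,z,0]).x
        f3=lambda a,b:least_squares(lambda p:fun([p[0],p[1],z,p[2]],a,b),[450,0,0]).x
        d=lambda v:np.round([*v[:-1],np.degrees(v[-1])],1)
        print(k,lab,"xyzyaw",d(q),"rms %.2f"%fun(q).std(),"ztext",d(f3(1,1)),"top",d(f3(1,0)),"side",d(f3(0,1)))
E
python3 m.py
```

```text
board raw xyzyaw [429.   19.9   5.2   1.6] rms 0.25 ztext [427.7  18.7   1.7] top [428.7  20.1   1.5] side [425.7  16.7   1.8]
board sub xyzyaw [428.4  19.5   6.4   2.2] rms 0.44 ztext [427.5  18.7   2.3] top [427.8  20.1   1.8] side [426.4  17.1   2.7]
tray raw xyzyaw [438.1 127.8   5.2  -1. ] rms 0.48 ztext [436.5 125.9  -0.9] top [437.7 127.3  -0.7] side [433.7 123.1  -1.2]
tray sub xyzyaw [437.1 127.8   6.4  -0.5] rms 0.69 ztext [435.9 126.4  -0.5] top [4.365e+02 1.279e+02 3.000e-01] side [433.9 123.7  -1.3]
packer raw xyzyaw [542.1  34.9   6.7  -2.8] rms 0.57 ztext [540.7  33.9  -2.8] top [541.6  34.9  -1.4] side [538.4  32.   -4.5]
packer sub xyzyaw [541.8  34.9   7.2  -2.2] rms 0.72 ztext [540.6  34.1  -2.2] top [541.3  35.1  -1. ] side [538.6  32.2  -3.7]
blank raw xyzyaw [ 412.3 -262.4   10.8  -10.3] rms 0.34 ztext [ 410.9 -262.5  -10.2] top [ 412.  -261.2  -10.1] side [ 409.6 -263.5  -10.4]
blank sub xyzyaw [ 412.3 -261.9   10.8   -9.8] rms 0.26 ztext [ 411.  -262.    -9.8] top [ 412.3 -261.2   -9.8] side [ 409.4 -262.7   -9.8]
jig raw xyzyaw [459.6 -86.3  24.   -1.3] rms 0.26 ztext [458.2 -87.   -1.2] top [459.1 -86.   -1.4] side [456.  -88.5  -1.2]
jig sub xyzyaw [460.1 -86.2  24.7  -1.3] rms 0.26 ztext [458.9 -86.8  -1.2] top [459.7 -85.9  -1.2] side [457.1 -88.3  -1.4]
```

```bash
python3 - <<'E'
from fit import *
def tri(t,s):
    f=lambda P:np.r_[(proj("top",P)-t)[0],(proj("side",P)-s)[0]]
    r=least_squares(f,[600,-80,100]); return r.x.round(1),r.fun.round(2)
T=lambda l:np.array(l)/4+[160,130]-.375
S=lambda l:np.array(l)*.265+[125,180]-.375
print("oiler top",tri(T((415,32)),S((594,2))))
q=(459.,-86.3,0,np.radians(-1.3))
for n,p in {"knob":(93,0,162.6),"knobopen":(182.3,0,119.4),"post-":(-39,0,75),"post+":(39,0,75)}.items():
    P=body(np.array([p]),*q); t=proj("top",P)[0]; s=proj("side",P)[0]
    print(n,P.round(1),"topcrop",((t+.375-[160,130])*4).round(),"sidecrop",((s+.375-[125,180])/.265).round())
for z in (0,100): print(z,((proj("side",[[625,-62,z]])[0]+.375-[125,180])/.265).round(),((proj("top",[[625,-62,z]])[0]+.375-[160,130])*4).round())
E
```

```text
oiler top (array([693. , -73.1,  87.8]), array([-0.07,  0.03,  0.08, -0.01]))
knob [[552.  -88.4 162.6]] topcrop [438. 241.] sidecrop [527.   6.]
knobopen [[641.3 -90.4 119.4]] topcrop [442. 102.] sidecrop [589.   2.]
post- [[420.  -85.4  75. ]] topcrop [429. 481.] sidecrop [413. 255.]
post+ [[498.  -87.2  75. ]] topcrop [434. 351.] sidecrop [482. 178.]
0 [533. 156.] [397. 168.]
100 [537.  29.] [395. 136.]
```

Emit:
{"name": "arm_command", "arguments": {
  "targets": [
    [[0, 0, 0.06, 0, 0, 0.08, 1], [0, 0, 0.06, 0, 0, 0.08, 1], [0.02, -0.02, 0.05, 0, 0, 0.08, 1], [0.045, -0.03, 0, 0, 0, 0.06, 1], [0.045, -0.03, 0, 0, 0, 0.04, 1], [0.04, -0.04, 0, 0, 0, 0, 1], [0.04, -0.04, 0, 0, 0, 0, 1], [0.03, -0.05, 0, 0, 0, 0, 1], [0.03, -0.05, 0, 0, 0, 0, 1], [0.03, -0.05, 0, 0, 0, 0, 1]]
  ],
  "force": 30
}}

```text
time: 1.75
tool_pos: [495.3, 248.6, 401.5]
tcp_rot: [180.0, 0.0, 178.5]
ft_force: [0.7, 0.6, -0.0]
finger_gap: 85.5
grip_force: 0.0
```

Emit:
{"name": "arm_command", "arguments": {
  "targets": [
    [[0.008, -0.05, 0, 0, 0, 0, 0.6], [0.008, -0.05, 0, 0, 0, 0, 0.4], [0.008, -0.05, 0, 0, 0, 0, 0.2], [0.008, -0.05, 0, 0, 0, 0, 0.2], [0.008, -0.05, -0.02, 0, 0, 0, 0.2], [0.008, -0.05, -0.04, 0, 0, 0, 0.2], [0.008, -0.037, -0.05, 0, 0, 0, 0.2], [0, 0, -0.05, 0, 0, 0, 0.2], [0, 0, 0, 0, 0, 0, 0.2], [0, 0, 0, 0, 0, 0, 0.2]]
  ]
}}

```text
time: 3.0
tool_pos: [551.2, -84.8, 245.1]
tcp_rot: [-180.0, 0.1, 178.6]
ft_force: [1.0, 0.1, 1.4]
finger_gap: 51.4
grip_force: 0.0
```

```bash
python3 - <<'E'
from bench import status,viewer
import cv2, numpy as np
print(status.sense()["tool_pos"])
a=viewer.snapshot("top")[130:250,210:310,::-1];b=viewer.snapshot("side")[130:250,210:310,::-1]
cv2.imwrite("pics/k.png",cv2.resize(np.hstack([a,b]),None,fx=4,fy=4,interpolation=cv2.INTER_CUBIC))
E
```

```text
[551.15364076 -84.80535725 245.12553688]
```

View pics/k.png

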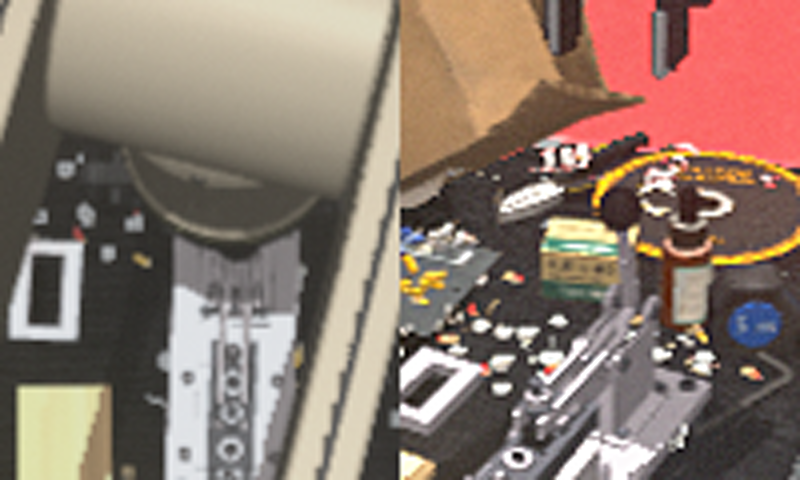

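The top view is mostly covered by the arm. In the side view the fingertips (560,55) and (665,75) stand over the knob at (620,210), so I'll descend.

Emit:
{"name": "arm_command", "arguments": {
  "targets": [
    [[0.001, -0.002, -0.03, 0, 0, 0, 0.2], [0, 0, -0.03, 0, 0, 0, 0.2], [0, 0, -0.02, 0, 0, 0, 0.2], [0, 0, -0.02, 0, 0, 0, 0.2], [0, 0, 0, 0, 0, 0, 0.2]]
  ]
}}

```text
time: 3.72
tool_pos: [550.5, -86.7, 141.5]
tcp_rot: [180.0, -0.1, 178.5]
ft_force: [-0.3, -0.1, 0.6]
finger_gap: 51.0
grip_force: 0.0
```

Emit:
{"name": "arm_command", "arguments": {
  "targets": [
    [[0, 0, 0, 0, 0, 0, -0.3], [0, 0, 0, 0, 0, 0, -0.6], [0, 0, 0, 0, 0, 0, -0.6], [0, 0, 0, 0, 0, 0, -0.6], [0, 0, 0, 0, 0, 0, -0.6]]
  ],
  "force": 25
}}

```text
time: 4.35
tool_pos: [552.2, -89.8, 144.5]
tcp_rot: [-179.7, 0.2, 178.4]
ft_force: [-0.3, -11.1, -0.1]
finger_gap: 23.0
grip_force: 25.1
```

Emit:
{"name": "arm_command", "arguments": {
  "targets": [
    [[0.0114, -0.003, 0.002, 0, 0, 0, -0.6], [0.0115, 0, 0, 0, 0, 0, -0.6], [0.0115, 0, -0.0014, 0, 0, 0, -0.6], [0.0111, 0, -0.003, 0, 0, 0, -0.6], [0.0105, 0, -0.005, 0, 0, 0, -0.6]]
  ],
  "force": 40
}}

```text
time: 4.97
tool_pos: [609.0, -91.2, 136.4]
tcp_rot: [-179.9, 0.1, 178.5]
ft_force: [-2.1, -6.9, 5.1]
finger_gap: 22.6
grip_force: 41.8
```

Emit:
{"name": "arm_command", "arguments": {
  "targets": [
    [[0.0097, -0.001, -0.006, 0, 0, 0, -0.6], [0.0086, 0, -0.008, 0, 0, 0, -0.6], [0.0074, -0.001, -0.009, 0, 0, 0, -0.6], [0.006, 0, -0.01, 0, 0, 0, -0.6], [0.003, 0, -0.007, 0, 0, 0, -0.6], [0, 0, 0, 0, 0, 0, -0.6]]
  ]
}}

```text
time: 5.72
tool_pos: [643.0, -92.1, 94.9]
tcp_rot: [-180.0, 0.1, 178.6]
ft_force: [4.5, -2.1, 2.0]
finger_gap: 22.6
grip_force: 46.6
```

```bash
python3 - <<'E'
from bench import status,viewer
import cv2, numpy as np
for _ in range(3):
  b=viewer.snapshot("side"); s=status.sense(); print(s["tool_pos"],s["ft_force"])
cv2.imwrite("pics/k2.png",cv2.resize(b[110:260,200:350,::-1],None,fx=4,fy=4,interpolation=cv2.INTER_CUBIC))
E
```

```text
[642.84511537 -92.11270484  95.1995689 ] [ 3.62883093 -2.05732905  2.23543411]
[642.71574701 -92.11381477  95.36101764] [ 4.13164534 -1.66394008  2.54519024]
[642.65104106 -92.12678538  95.51390042] [ 4.24474416 -0.82984609  2.22823577]
```

View pics/k2.png

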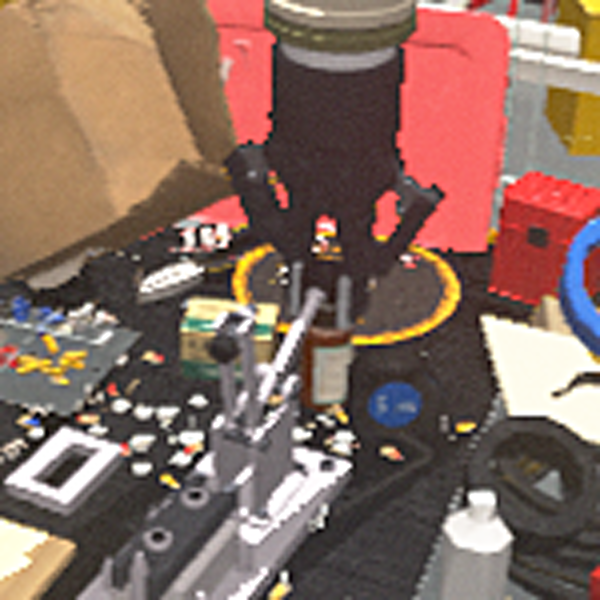

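The clamp is open: the arm's black tip stands up at (230,345) and the knob is between the fingers at (320,300). I'll give it a last small push, release and rise.

Emit:
{"name": "arm_command", "arguments": {
  "targets": [
    [[0.003, 0, -0.006, 0, 0, 0, -0.6], [0, 0, 0, 0, 0, 0, -0.6], [0, 0, 0, 0, 0, 0, 0], [0, 0, 0, 0, 0, 0, 0.2], [0, 0, 0.02, 0, 0, 0, 0.2], [0, 0, 0.04, 0, 0, 0, 0.2], [0, 0, 0.05, 0, 0, 0, 0.2], [-0.02, 0, 0.04, 0, 0, 0, 0.2], [-0.04, 0.001, 0, 0, 0, 0, 0.2], [-0.05, 0.001, 0, 0, 0, 0, 0.2]]
  ]
}}

```text
time: 7.12
tool_pos: [534.8, -90.0, 241.9]
tcp_rot: [-180.0, 0.2, 178.5]
ft_force: [-0.6, -0.2, 0.6]
finger_gap: 51.3
grip_force: 0.0
```

Emit:
{"name": "arm_command", "arguments": {
  "targets": [
    [[-0.05, 0.001, 0, 0, 0, 0, 0.2], [-0.03, 0.001, 0, 0, 0, 0, 0.2], [0, 0, 0, 0, 0, 0, 0.2], [0, 0, 0, 0, 0, 0, 0.2]]
  ]
}}

```text
time: 7.62
tool_pos: [455.8, -88.1, 240.7]
tcp_rot: [-180.0, 0.1, 178.5]
ft_force: [-1.3, -0.5, 1.3]
finger_gap: 51.3
grip_force: 0.0
```

Emit:
{"name": "arm_command", "arguments": {
  "targets": [
    [[0, 0, -0.05, 0, 0, 0, 0.1], [0, 0, -0.05, 0, 0, 0, 0.1], [0, 0, -0.04, 0, 0, 0, 0.1], [0, 0, -0.025, 0, 0, 0, 0.1], [0, 0, -0.01, 0, 0, 0, 0.1], [0, 0, -0.008, 0, 0, 0, 0.1], [0, 0, 0, 0, 0, 0, 0.1], [0, 0, 0, 0, 0, 0, 0.1]]
  ]
}}

```text
time: 8.62
tool_pos: [455.9, -88.2, 57.4]
tcp_rot: [-180.0, 0.1, 178.5]
ft_force: [-0.8, -0.4, -0.3]
finger_gap: 46.9
grip_force: 0.0
```

Emit:
{"name": "arm_command", "arguments": {
  "targets": [
    [[0, 0, 0, 0, 0, 0, -0.3], [0, 0, 0, 0, 0, 0, -0.5], [0, 0, 0, 0, 0, 0, -0.5], [0, 0, 0, 0, 0, 0, -0.5], [0, 0, 0, 0, 0, 0, -0.5]]
  ],
  "force": 40
}}

```text
time: 9.25
tool_pos: [455.8, -88.2, 57.3]
tcp_rot: [-180.0, 0.1, 178.5]
ft_force: [-0.8, 1.3, 5.4]
finger_gap: 27.0
grip_force: 40.3
```

Emit:
{"name": "arm_command", "arguments": {
  "targets": [
    [[0, 0, 0.01, 0, 0, 0, -0.5], [0, 0, 0.02, 0, 0, 0, -0.5], [0, 0, 0.03, 0, 0, 0, -0.5], [-0.005, 0.03, 0.01, 0, 0, 0, -0.5], [-0.01, 0.04, 0, 0, 0, 0, -0.5], [-0.015, 0.036, 0, 0, 0, 0, -0.5], [0, 0, -0.04, 0, 0, 0, -0.5], [0, 0, -0.04, 0, 0, 0, -0.5], [0, 0, -0.01, 0, 0, 0, -0.5], [0, 0, 0, 0, 0, 0, -0.5]]
  ]
}}

```text
time: 10.5
tool_pos: [424.7, 17.9, 36.4]
tcp_rot: [180.0, -0.1, 178.5]
ft_force: [0.4, 0.1, -2.3]
finger_gap: 26.9
grip_force: 40.1
```

Emit:
{"name": "arm_command", "arguments": {
  "targets": [
    [[0, 0, -0.01, 0, 0, 0, -0.5], [0, 0, -0.006, 0, 0, 0, -0.5], [0, 0, -0.004, 0, 0, 0, -0.5], [0, 0, -0.002, 0, 0, 0, -0.5], [0, 0, 0, 0, 0, 0, -0.5], [0, 0, 0, 0, 0, 0, -0.5]]
  ]
}}

```text
time: 11.25
tool_pos: [425.2, 18.0, 14.4]
tcp_rot: [180.0, 0.0, 178.5]
ft_force: [0.4, 0.5, -1.4]
finger_gap: 26.8
grip_force: 40.1
```

Emit:
{"name": "arm_command", "arguments": {
  "targets": [
    [[0, 0, -0.001, 0, 0, 0, -0.5], [0, 0, -0.001, 0, 0, 0, -0.5], [0, 0, 0, 0, 0, 0, -0.5]]
  ]
}}

```text
time: 11.62
tool_pos: [425.3, 18.0, 14.3]
tcp_rot: [-180.0, -0.0, 178.5]
ft_force: [-13.0, 1.0, 26.1]
finger_gap: 26.8
grip_force: 43.2
```

Emit:
{"name": "arm_command", "arguments": {
  "targets": [
    [[0, 0, 0, 0, 0, 0, -0.3], [0, 0, 0, 0, 0, 0, -0.2], [0, 0, 0, 0, 0, 0, 0], [0, 0, 0, 0, 0, 0, 0], [0, 0, 0.03, 0, 0, 0, 0], [0, 0, 0.05, 0, 0, 0, 0.4], [0, 0, 0.05, 0, 0, 0, 0.6], [0, 0, 0, 0, 0, 0, 0.6]]
  ]
}}

```text
time: 12.62
tool_pos: [428.3, 17.8, 147.1]
tcp_rot: [-180.0, 0.5, 178.5]
ft_force: [0.3, -0.3, -0.0]
finger_gap: 68.0
grip_force: 0.0
```

```bash
python3 - <<'E'
from bench import status,viewer
import cv2, numpy as np
a=viewer.snapshot("top")[200:290,180:310,::-1];b=viewer.snapshot("side")[180:290,160:290,::-1]
cv2.imwrite("pics/p.png",np.hstack([cv2.resize(a,None,fx=3,fy=3,interpolation=cv2.INTER_CUBIC)[:270],cv2.resize(b,None,fx=3,fy=3,interpolation=cv2.INTER_CUBIC)[:270]]))
E
```

```text
(no output)
```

View pics/p.png

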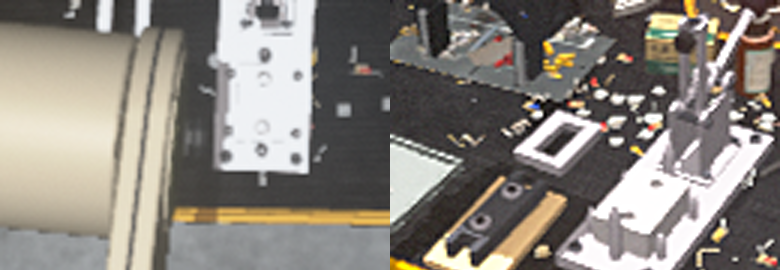

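The plate lies flat on the board (side part, (495,215)), and the clamp arm stands up clear of the bare bar. Next is the bar.

Emit:
{"name": "arm_command", "arguments": {
  "targets": [
    [[0.01, -0.036, 0, 0, 0, 0, 0.4], [0.01, -0.035, 0, 0, 0, 0, 0.4], [0.011, -0.035, 0, 0, 0, 0, 0.4], [0, 0, -0.03, 0, 0, 0, 0.4], [0, 0, -0.03, 0, 0, 0, 0.4], [0, 0, -0.02, 0, 0, 0, 0.4], [0, 0, -0.01, 0, 0, 0, 0.4], [0, 0, -0.006, 0, 0, 0, 0.4], [0, 0, 0, 0, 0, 0, 0.4], [0, 0, 0, 0, 0, 0, 0.4]]
  ]
}}

```text
time: 13.98
tool_pos: [456.6, -88.1, 47.1]
tcp_rot: [-180.0, 0.1, 178.5]
ft_force: [0.1, 1.0, -0.4]
finger_gap: 59.7
grip_force: 0.0
```

Emit:
{"name": "arm_command", "arguments": {
  "targets": [
    [[-0.001, 0, -0.005, 0, 0, 0, 0.4], [0, 0, -0.004, 0, 0, 0, 0.4], [0, 0, 0, 0, 0, 0, 0.1], [0, 0, 0, 0, 0, 0, -0.1], [0, 0, 0, 0, 0, 0, -0.1], [0, 0, 0, 0, 0, 0, -0.1], [0, 0, 0, 0, 0, 0, -0.1]]
  ]
}}

```text
time: 14.85
tool_pos: [454.9, -88.0, 37.3]
tcp_rot: [180.0, -0.0, 178.5]
ft_force: [0.4, 0.8, -1.1]
finger_gap: 42.8
grip_force: 41.7
```

Emit:
{"name": "arm_command", "arguments": {
  "targets": [
    [[0, 0, 0.01, 0, 0, 0, -0.1], [0, 0, 0.02, 0, 0, 0, -0.1], [0, 0, 0.03, 0, 0, 0, -0.1], [-0.0035, 0.03, 0, 0, 0, 0, -0.1], [-0.005, 0.05, 0, 0, 0, 0, -0.1], [-0.005, 0.05, 0, 0, 0, 0, -0.1], [-0.005, 0.05, 0, 0, 0, 0, -0.1], [-0.004, 0.033, -0.01, 0, 0, 0, -0.1], [0, 0, -0.03, 0, 0, 0, -0.1], [0, 0, -0.03, 0, 0, 0, -0.1]]
  ]
}}

```text
time: 16.1
tool_pos: [433.1, 125.8, 27.6]
tcp_rot: [180.0, 0.1, 178.6]
ft_force: [0.8, -0.1, -2.4]
finger_gap: 42.9
grip_force: 41.6
```

Emit:
{"name": "arm_command", "arguments": {
  "targets": [
    [[0, 0, -0.005, 0, 0, 0, -0.1], [0, 0, -0.004, 0, 0, 0, -0.1], [0, 0, -0.003, 0, 0, 0, -0.1], [0, 0, 0, 0, 0, 0, -0.1], [0, 0, 0, 0, 0, 0, -0.1]]
  ]
}}

```text
time: 16.73
tool_pos: [433.0, 125.0, 15.9]
tcp_rot: [180.0, 0.1, 178.5]
ft_force: [-0.4, -0.4, -2.1]
finger_gap: 43.1
grip_force: 41.6
```

Emit:
{"name": "arm_command", "arguments": {
  "targets": [
    [[0, 0, -0.002, 0, 0, 0, -0.1], [0, 0, -0.001, 0, 0, 0, -0.1], [0, 0, -0.0007, 0, 0, 0, -0.1], [0, 0, 0, 0, 0, 0, -0.1], [0, 0, 0, 0, 0, 0, -0.1]]
  ]
}}

```text
time: 17.35
tool_pos: [432.5, 125.0, 12.2]
tcp_rot: [-180.0, -0.0, 178.5]
ft_force: [-4.3, -1.6, 8.7]
finger_gap: 42.9
grip_force: 42.6
```

Emit:
{"name": "arm_command", "arguments": {
  "targets": [
    [[0, 0, 0, 0, 0, 0, 0], [0, 0, 0, 0, 0, 0, 0.15], [0, 0, 0, 0, 0, 0, 0.15], [0, 0, 0.02, 0, 0, 0, 0.2], [0, 0, 0.03, 0, 0, 0, 0.4], [0, 0, 0.03, 0, 0, 0, 0.4], [0.035, -0.03, 0, 0, 0, 0, 0.4], [0.035, -0.03, 0, 0, 0, 0, 0.4], [0.035, -0.032, 0, 0, 0, 0, 0.4], [0, 0, -0.02, 0, 0, 0, 0.4]]
  ]
}}

```text
time: 18.6
tool_pos: [541.5, 30.6, 73.4]
tcp_rot: [-180.0, 0.3, 178.4]
ft_force: [-0.5, 0.3, 0.5]
finger_gap: 59.8
grip_force: 0.0
```

Emit:
{"name": "arm_command", "arguments": {
  "targets": [
    [[0, 0, -0.02, 0, 0, 0, 0.4], [0, 0, -0.02, 0, 0, 0, 0.4], [0, 0, 0, 0, 0, 0, 0.4], [0, 0, 0, 0, 0, 0, 0.4]]
  ]
}}

```text
time: 19.1
tool_pos: [537.9, 33.0, 32.3]
tcp_rot: [180.0, 0.0, 178.5]
ft_force: [-0.5, 0.2, 0.4]
finger_gap: 59.7
grip_force: 0.0
```

```bash
python3 - <<'E'
from bench import status,viewer
import cv2, numpy as np
print(status.sense()["tool_pos"])
b=viewer.snapshot("side")[180:290,120:290,::-1]
cv2.imwrite("pics/q.png",cv2.resize(b,None,fx=4,fy=4,interpolation=cv2.INTER_CUBIC))
E
```

```text
[537.92648668  33.04733308  32.2773088 ]
```

View pics/q.png

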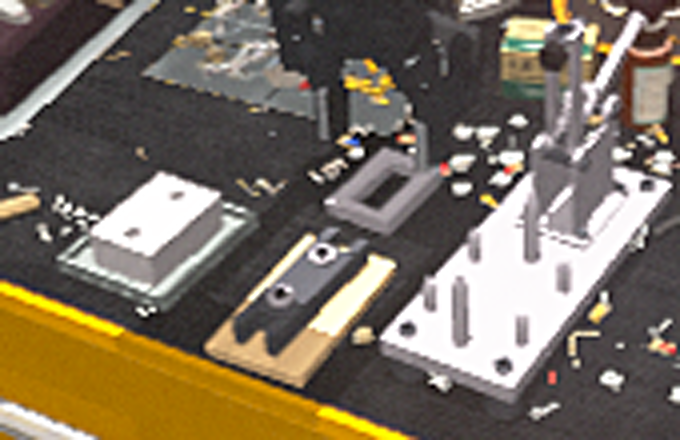

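The bar sits flat in the tray (160,230), the plate is on the board, the nest is empty, and the fingers straddle the packer (385,190).

Emit:
{"name": "arm_command", "arguments": {
  "targets": [
    [[-0.0005, 0, -0.015, 0, 0, 0, 0.4], [0, 0, -0.01, 0, 0, 0, 0.4], [0, 0, -0.004, 0, 0, 0, 0.4], [0, 0, -0.001, 0, 0, 0, 0.4], [0, 0, 0, 0, 0, 0, 0.1], [0, 0, 0, 0, 0, 0, -0.1], [0, 0, 0, 0, 0, 0, -0.1], [0, 0, 0, 0, 0, 0, -0.1], [0, 0, 0, 0, 0, 0, -0.1]]
  ],
  "force": 30
}}

```text
time: 20.27
tool_pos: [537.5, 33.0, 2.1]
tcp_rot: [-180.0, 0.1, 178.5]
ft_force: [0.5, -0.6, 4.5]
finger_gap: 43.2
grip_force: 31.1
```

Emit:
{"name": "arm_command", "arguments": {
  "targets": [
    [[0, 0, 0.02, 0, 0, 0, -0.1], [0, 0, 0.03, 0, 0, 0, -0.1], [-0.01, 0, 0.04, 0, 0, 0, -0.1], [-0.03, 0, 0, 0, 0, 0, -0.1], [-0.03, -0.01, 0, 0, 0, 0, -0.1], [-0.012, -0.04, 0, 0, 0, 0, -0.1], [0, -0.04, 0, 0, 0, 0, -0.1], [0, -0.031, 0, 0, 0, 0, -0.1], [0, 0, 0, 0, 0, 0, -0.1], [0, 0, 0, 0, 0, 0, -0.1]]
  ]
}}

```text
time: 21.52
tool_pos: [454.6, -87.5, 91.2]
tcp_rot: [180.0, -0.1, 178.5]
ft_force: [0.4, 0.3, -1.7]
finger_gap: 42.7
grip_force: 31.1
```

```bash
python3 - <<'E'
from bench import status,viewer
import cv2, numpy as np
print(status.sense()["tool_pos"])
b=viewer.snapshot("side")[180:290,180:290,::-1]
cv2.imwrite("pics/r.png",cv2.resize(b,None,fx=5,fy=5,interpolation=cv2.INTER_CUBIC))
E
```

```text
[454.57939145 -87.52867143  91.15590661]
```

View pics/r.png

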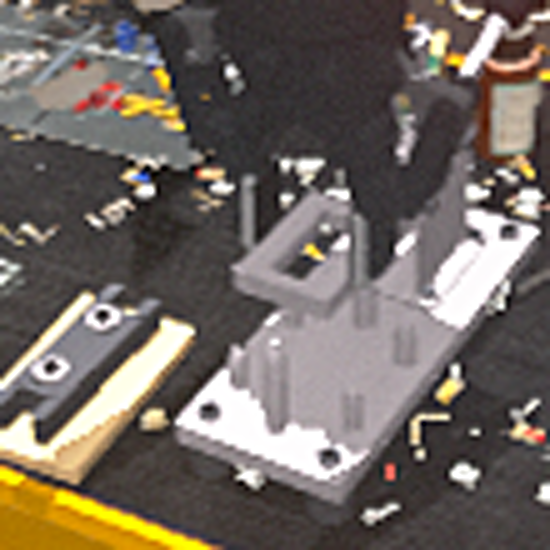

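The packer hangs level above the posts and looks lined up, so I'll lower it while watching the forces.

Emit:
{"name": "arm_command", "arguments": {
  "targets": [
    [[0.001, -0.0005, -0.012, 0, 0, 0, -0.1], [0, 0, -0.008, 0, 0, 0, -0.1], [0, 0, -0.008, 0, 0, 0, -0.1], [0, 0, 0, 0, 0, 0, -0.1]]
  ]
}}

```text
time: 22.08
tool_pos: [455.2, -88.1, 62.5]
tcp_rot: [180.0, -0.1, 178.5]
ft_force: [-0.1, -0.7, -0.8]
finger_gap: 42.9
grip_force: 31.0
```

Emit:
{"name": "arm_command", "arguments": {
  "targets": [
    [[0, 0, -0.008, 0, 0, 0, -0.1], [0, 0, -0.008, 0, 0, 0, -0.1], [0, 0, -0.006, 0, 0, 0, -0.1], [0, 0, 0, 0, 0, 0, -0.1]]
  ]
}}

```text
time: 22.58
tool_pos: [455.4, -88.3, 40.9]
tcp_rot: [180.0, -0.1, 178.5]
ft_force: [-0.4, 0.6, -0.5]
finger_gap: 43.0
grip_force: 31.1
```

No contact; lower the last 10–11 mm.

Emit:
{"name": "arm_command", "arguments": {
  "targets": [
    [[0, 0, -0.006, 0, 0, 0, -0.1], [0, 0, -0.003, 0, 0, 0, -0.1], [0, 0, -0.001, 0, 0, 0, -0.1], [0, 0, 0, 0, 0, 0, -0.1], [0, 0, 0, 0, 0, 0, -0.1]]
  ]
}}

```text
time: 23.2
tool_pos: [456.2, -88.5, 31.8]
tcp_rot: [-180.0, 0.0, 178.5]
ft_force: [-0.0, 0.4, -0.2]
finger_gap: 42.8
grip_force: 31.1
```

Emit:
{"name": "arm_command", "arguments": {
  "targets": [
    [[-0.0005, 0, -0.001, 0, 0, 0, -0.1], [0, 0, -0.001, 0, 0, 0, -0.1], [0, 0, 0, 0, 0, 0, -0.1]]
  ]
}}

```text
time: 23.58
tool_pos: [455.6, -88.5, 30.1]
tcp_rot: [-180.0, 0.0, 178.5]
ft_force: [-4.1, 0.4, 4.5]
finger_gap: 42.9
grip_force: 31.6
```

Emit:
{"name": "arm_command", "arguments": {
  "targets": [
    [[0, 0, 0, 0, 0, 0, 0], [0, 0, 0, 0, 0, 0, 0.2], [0, 0, 0, 0, 0, 0, 0.3], [0, 0, 0.02, 0, 0, 0, 0.3], [0, 0, 0.04, 0, 0, 0, 0.3], [0, 0, 0.03, 0, 0, 0, 0.4], [-0.011, -0.04, 0, 0, 0, -0.048, 0.4], [-0.012, -0.045, 0, 0, 0, -0.05, 0.4], [-0.012, -0.045, 0, 0, 0, -0.05, 0.4], [-0.012, -0.045, 0, 0, 0, 0, 0.4]]
  ]
}}

```text
time: 24.82
tool_pos: [408.1, -264.9, 119.6]
tcp_rot: [-180.0, 0.0, 170.0]
ft_force: [0.3, -0.3, 0.4]
finger_gap: 60.2
grip_force: 0.0
```

Emit:
{"name": "arm_command", "arguments": {
  "targets": [
    [[0, 0, -0.04, 0, 0, 0, 0.4], [0, 0, -0.03, 0, 0, 0, 0.4], [0, 0, -0.01, 0, 0, 0, 0.4], [0, 0, 0, 0, 0, 0, 0.4]]
  ]
}}

```text
time: 25.32
tool_pos: [408.3, -263.2, 39.4]
tcp_rot: [180.0, -0.1, 170.1]
ft_force: [-0.5, 0.0, 0.1]
finger_gap: 59.5
grip_force: 0.0
```

```bash
python3 - <<'E'
from bench import status,viewer
import cv2, numpy as np
s=status.sense();print(s["tool_pos"],s["tcp_rot"])
b=viewer.snapshot("side")[200:335,190:370,::-1]
cv2.imwrite("pics/s.png",cv2.resize(b,None,fx=4,fy=4,interpolation=cv2.INTER_CUBIC))
E
```

```text
[ 408.27925213 -263.16835419   39.35590617] [ 1.79968534e+02 -5.92510122e-02  1.70055382e+02]
```

View pics/s.png

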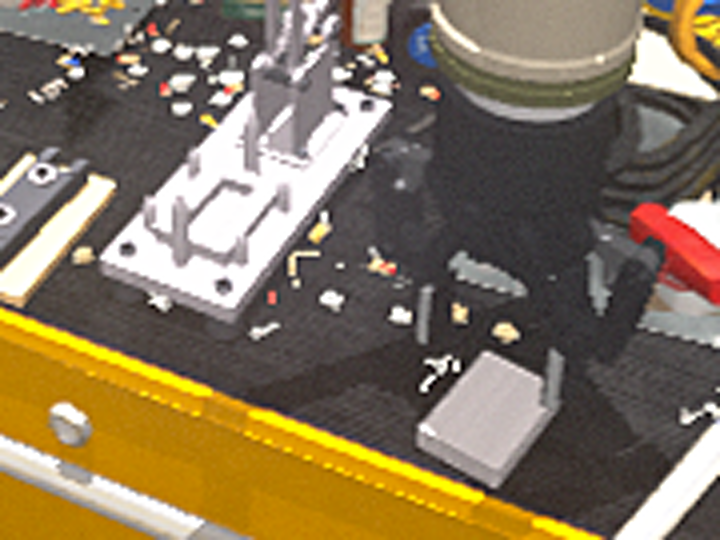

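The packer lies in the nest between pins and posts (220,220), and the fingers straddle the blank (485,415).

Emit:
{"name": "arm_command", "arguments": {
  "targets": [
    [[0, 0, -0.015, 0, 0, 0, 0.4], [0, 0, -0.012, 0, 0, 0, 0.4], [0, 0, -0.006, 0, 0, 0, 0.4], [0, 0, -0.001, 0, 0, 0, 0.4], [0, 0, 0, 0, 0, 0, 0.1], [0, 0, 0, 0, 0, 0, -0.1], [0, 0, 0, 0, 0, 0, -0.1], [0, 0, 0, 0, 0, 0, -0.1], [0, 0, 0, 0, 0, 0, -0.1]]
  ]
}}

```text
time: 26.5
tool_pos: [408.9, -263.8, 6.1]
tcp_rot: [-180.0, 0.0, 170.0]
ft_force: [-0.2, 0.1, 5.6]
finger_gap: 43.2
grip_force: 31.1
```

Emit:
{"name": "arm_command", "arguments": {
  "targets": [
    [[0, 0, 0.02, 0, 0, 0, -0.1], [0, 0, 0.03, 0, 0, 0, -0.1], [0, 0, 0.04, 0, 0, 0, -0.1], [0.012, 0.045, 0, 0, 0, 0.048, -0.1], [0.012, 0.045, 0, 0, 0, 0.05, -0.1], [0.012, 0.045, 0, 0, 0, 0.05, -0.1], [0.011, 0.04, 0, 0, 0, 0, -0.1], [0, 0, 0, 0, 0, 0, -0.1], [0, 0, 0, 0, 0, 0, -0.1], [0, 0, 0, 0, 0, 0, -0.1]]
  ]
}}

```text
time: 27.75
tool_pos: [455.2, -89.4, 95.4]
tcp_rot: [-180.0, -0.0, 178.5]
ft_force: [-0.4, 1.5, -1.9]
finger_gap: 43.1
grip_force: 31.1
```

```bash
python3 - <<'E'
from bench import status,viewer
import cv2, numpy as np
s=status.sense();print(s["tool_pos"],s["tcp_rot"])
b=viewer.snapshot("side")[180:290,180:290,::-1]
cv2.imwrite("pics/t.png",cv2.resize(b,None,fx=5,fy=5,interpolation=cv2.INTER_CUBIC))
E
```

```text
[455.16233352 -89.38014169  95.42101868] [-1.79991530e+02 -2.75961374e-02  1.78452268e+02]
```

View pics/t.png

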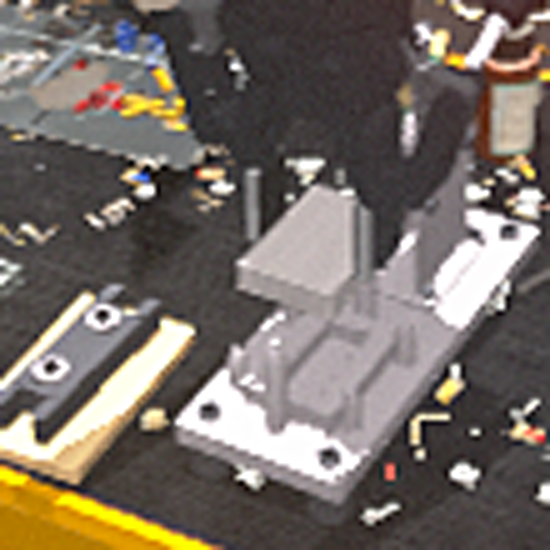

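The blank hangs level over the nest.

Emit:
{"name": "arm_command", "arguments": {
  "targets": [
    [[0.001, 0.001, -0.012, 0, 0, 0, -0.1], [0, 0, -0.008, 0, 0, 0, -0.1], [0, 0, -0.008, 0, 0, 0, -0.1], [0, 0, 0, 0, 0, 0, -0.1]]
  ]
}}

```text
time: 28.3
tool_pos: [455.7, -87.3, 66.4]
tcp_rot: [180.0, -0.1, 178.5]
ft_force: [-0.5, -1.2, -0.4]
finger_gap: 43.1
grip_force: 31.0
```

Emit:
{"name": "arm_command", "arguments": {
  "targets": [
    [[0, 0, -0.007, 0, 0, 0, -0.1], [0, 0, -0.006, 0, 0, 0, -0.1], [0, 0, -0.005, 0, 0, 0, -0.1], [0, 0, 0, 0, 0, 0, -0.1]]
  ]
}}

```text
time: 28.8
tool_pos: [456.1, -87.3, 49.0]
tcp_rot: [180.0, -0.1, 178.5]
ft_force: [-0.3, 0.1, -0.8]
finger_gap: 42.8
grip_force: 31.1
```

Emit:
{"name": "arm_command", "arguments": {
  "targets": [
    [[0, -0.0008, -0.002, 0, 0, 0, -0.1], [0, 0, -0.0015, 0, 0, 0, -0.1], [0, 0, -0.001, 0, 0, 0, -0.1], [0, 0, 0, 0, 0, 0, -0.1], [0, 0, 0, 0, 0, 0, -0.1]]
  ]
}}

```text
time: 29.42
tool_pos: [456.6, -88.3, 45.2]
tcp_rot: [-180.0, 0.0, 178.5]
ft_force: [0.1, 0.7, -0.3]
finger_gap: 43.3
grip_force: 31.1
```

Emit:
{"name": "arm_command", "arguments": {
  "targets": [
    [[0, 0, -0.001, 0, 0, 0, -0.1], [0, 0, -0.0008, 0, 0, 0, -0.1], [0, 0, 0, 0, 0, 0, -0.1]]
  ]
}}

```text
time: 29.8
tool_pos: [456.7, -88.3, 44.0]
tcp_rot: [-180.0, 0.0, 178.5]
ft_force: [-3.6, 1.4, 7.6]
finger_gap: 42.8
grip_force: 31.9
```

Emit:
{"name": "arm_command", "arguments": {
  "targets": [
    [[0, 0, 0, 0, 0, 0, 0], [0, 0, 0, 0, 0, 0, 0.2], [0, 0, 0, 0, 0, 0, 0.2], [0, 0, 0.02, 0, 0, 0, 0.2], [0, 0, 0.04, 0, 0, 0, 0.2], [-0.011, 0.036, 0, 0, 0, 0, 0.1], [-0.01, 0.035, 0, 0, 0, 0, 0.1], [-0.0104, 0.0353, 0, 0, 0, 0, 0.1], [0, 0, -0.03, 0, 0, 0, 0.1], [0, 0, -0.03, 0, 0, 0, 0.1]]
  ]
}}

```text
time: 31.05
tool_pos: [425.6, 18.5, 43.1]
tcp_rot: [-180.0, 0.1, 178.6]
ft_force: [1.4, 0.7, -0.9]
finger_gap: 47.0
grip_force: 0.0
```

Emit:
{"name": "arm_command", "arguments": {
  "targets": [
    [[0, 0, -0.015, 0, 0, 0, 0.1], [0, 0, 0, 0, 0, 0, 0.1], [0, 0, 0, 0, 0, 0, 0.1]]
  ]
}}

```text
time: 31.42
tool_pos: [426.0, 17.8, 29.4]
tcp_rot: [-180.0, 0.1, 178.5]
ft_force: [0.0, -0.1, -0.1]
finger_gap: 46.9
grip_force: 0.0
```

```bash
python3 - <<'E'
from bench import status,viewer
import cv2, numpy as np
s=status.sense();print(s["tool_pos"],s["tcp_rot"])
b=viewer.snapshot("side")[180:290,160:290,::-1]
cv2.imwrite("pics/u.png",cv2.resize(b,None,fx=5,fy=5,interpolation=cv2.INTER_CUBIC))
E
```

```text
[426.03122971  17.81800638  29.36737935] [-1.79994353e+02  8.05940619e-02  1.78507242e+02]
```

View pics/u.png

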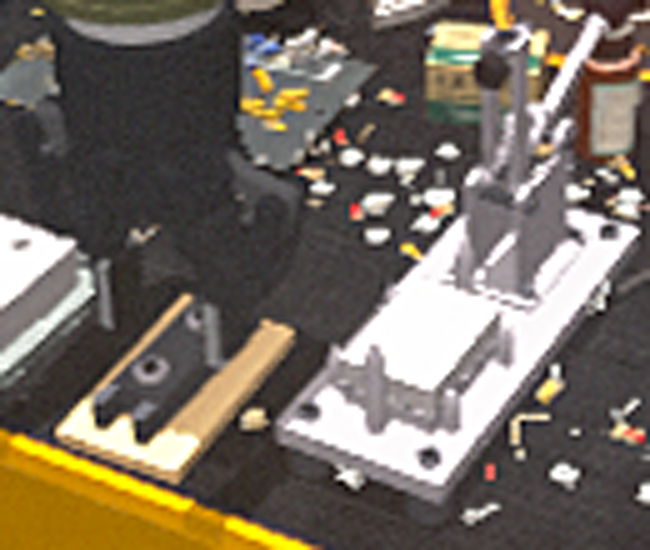

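The blank sits flat in the nest on the packer (430,335), and the fingers straddle the plate on the board.

Emit:
{"name": "arm_command", "arguments": {
  "targets": [
    [[-0.0006, 0, -0.008, 0, 0, 0, 0.1], [0, 0, -0.005, 0, 0, 0, 0.1], [0, 0, -0.0015, 0, 0, 0, 0.1], [0, 0, 0, 0, 0, 0, 0.1], [0, 0, 0, 0, 0, 0, -0.2], [0, 0, 0, 0, 0, 0, -0.5], [0, 0, 0, 0, 0, 0, -0.5], [0, 0, 0, 0, 0, 0, -0.5], [0, 0, 0, 0, 0, 0, -0.5]]
  ],
  "force": 40
}}

```text
time: 32.6
tool_pos: [424.9, 18.0, 14.2]
tcp_rot: [-180.0, 0.0, 178.5]
ft_force: [-1.0, -0.0, 6.0]
finger_gap: 26.9
grip_force: 40.3
```

Emit:
{"name": "arm_command", "arguments": {
  "targets": [
    [[0, 0, 0.02, 0, 0, 0, -0.5], [0, 0, 0.03, 0, 0, 0, -0.5], [0, 0, 0.04, 0, 0, 0, -0.5], [0.01, -0.036, 0, 0, 0, 0, -0.5], [0.01, -0.035, 0, 0, 0, 0, -0.5], [0.0105, -0.0352, 0, 0, 0, 0, -0.5], [0, 0, 0, 0, 0, 0, -0.5], [0, 0, 0, 0, 0, 0, -0.5], [0, 0, 0, 0, 0, 0, -0.5]]
  ]
}}

```text
time: 33.72
tool_pos: [454.5, -87.3, 103.3]
tcp_rot: [180.0, -0.1, 178.6]
ft_force: [-0.6, 0.9, -2.7]
finger_gap: 27.2
grip_force: 40.2
```

```bash
python3 - <<'E'
from bench import status,viewer
import cv2, numpy as np
s=status.sense();print(s["tool_pos"],s["tcp_rot"])
b=viewer.snapshot("side")[180:290,190:290,::-1]
cv2.imwrite("pics/v.png",cv2.resize(b,None,fx=5,fy=5,interpolation=cv2.INTER_CUBIC))
E
```

```text
[454.48800434 -87.25170461 103.3338348 ] [ 1.79970511e+02 -5.38587620e-02  1.78572491e+02]
```

View pics/v.png

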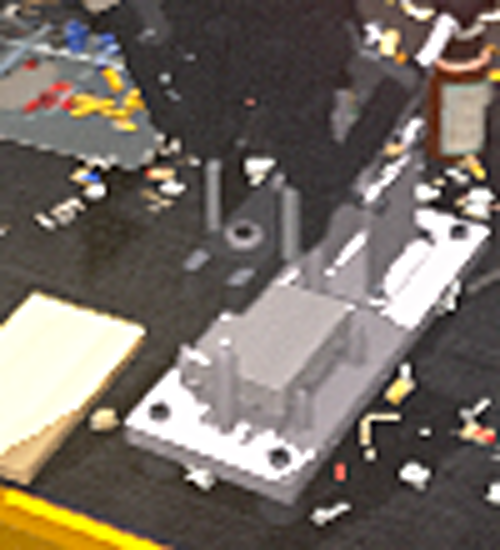

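The plate hangs level over the nest, its slot prongs at (195,262) and (240,275).

Emit:
{"name": "arm_command", "arguments": {
  "targets": [
    [[0.0009, -0.0008, -0.01, 0, 0, 0, -0.5], [0, 0, -0.01, 0, 0, 0, -0.5], [0, 0, 0, 0, 0, 0, -0.5], [0, 0, 0, 0, 0, 0, -0.5]]
  ]
}}

```text
time: 34.28
tool_pos: [455.8, -88.9, 83.7]
tcp_rot: [180.0, -0.0, 178.5]
ft_force: [0.3, -1.0, -2.0]
finger_gap: 27.1
grip_force: 40.2
```

Emit:
{"name": "arm_command", "arguments": {
  "targets": [
    [[0, 0, -0.007, 0, 0, 0, -0.5], [0, 0, -0.006, 0, 0, 0, -0.5], [0, 0, -0.004, 0, 0, 0, -0.5], [0, 0, 0, 0, 0, 0, -0.5]]
  ]
}}

```text
time: 34.78
tool_pos: [455.5, -88.9, 66.2]
tcp_rot: [180.0, -0.1, 178.5]
ft_force: [0.7, -0.2, -2.5]
finger_gap: 27.0
grip_force: 40.2
```

Below the post tips with no contact; on down.

Emit:
{"name": "arm_command", "arguments": {
  "targets": [
    [[0, 0.0005, -0.004, 0, 0, 0, -0.5], [0, 0, -0.003, 0, 0, 0, -0.5], [0, 0, -0.001, 0, 0, 0, -0.5], [0, 0, 0, 0, 0, 0, -0.5], [0, 0, 0, 0, 0, 0, -0.5]]
  ]
}}

```text
time: 35.4
tool_pos: [456.0, -88.5, 58.9]
tcp_rot: [-180.0, 0.0, 178.5]
ft_force: [0.9, -0.7, -3.2]
finger_gap: 26.7
grip_force: 40.2
```

Emit:
{"name": "arm_command", "arguments": {
  "targets": [
    [[0, 0, -0.001, 0, 0, 0, -0.5], [0, 0, 0, 0, 0, 0, -0.5], [0, 0, 0, 0, 0, 0, -0.5]]
  ]
}}

```text
time: 35.78
tool_pos: [455.9, -88.5, 57.8]
tcp_rot: [-180.0, 0.0, 178.5]
ft_force: [0.0, 0.1, -1.9]
finger_gap: 26.6
grip_force: 40.2
```

Emit:
{"name": "arm_command", "arguments": {
  "targets": [
    [[0, 0, -0.001, 0, 0, 0, -0.5], [0, 0, -0.0005, 0, 0, 0, -0.5], [0, 0, 0, 0, 0, 0, -0.5]]
  ]
}}

```text
time: 36.15
tool_pos: [456.1, -88.5, 57.2]
tcp_rot: [-180.0, 0.0, 178.5]
ft_force: [-5.1, 0.8, 7.5]
finger_gap: 26.9
grip_force: 41.3
```

Emit:
{"name": "arm_command", "arguments": {
  "targets": [
    [[0, 0, 0, 0, 0, 0, -0.2], [0, 0, 0, 0, 0, 0, 0], [0, 0, 0, 0, 0, 0, 0], [0, 0, 0.03, 0, 0, 0, 0], [0, 0, 0.05, 0, 0, 0, 0.2], [0, 0, 0.05, 0, 0, 0, 0.2], [0, 0, 0.05, 0, 0, 0, 0.2], [0.045, -0.001, 0, 0, 0, 0, 0.2], [0.05, -0.001, 0, 0, 0, 0, 0.2], [0.05, -0.001, 0, 0, 0, 0, 0.2]]
  ]
}}

```text
time: 37.4
tool_pos: [602.6, -91.5, 236.6]
tcp_rot: [-180.0, 0.1, 178.5]
ft_force: [-0.4, 0.0, 1.4]
finger_gap: 51.2
grip_force: 0.0
```

Emit:
{"name": "arm_command", "arguments": {
  "targets": [
    [[0.04, -0.0005, 0, 0, 0, 0, 0.2], [0, 0, -0.03, 0, 0, 0, 0.2], [0, 0, -0.04, 0, 0, 0, 0.2], [0, 0, -0.03, 0, 0, 0, 0.2], [0, 0, -0.02, 0, 0, 0, 0.2], [0, 0, -0.015, 0, 0, 0, 0.2], [0, 0, 0, 0, 0, 0, 0.2], [0, 0, 0, 0, 0, 0, 0.2]]
  ]
}}

```text
time: 38.4
tool_pos: [641.8, -92.2, 102.8]
tcp_rot: [-180.0, 0.1, 178.5]
ft_force: [-0.8, -0.2, -0.3]
finger_gap: 51.3
grip_force: 0.0
```

Emit:
{"name": "arm_command", "arguments": {
  "targets": [
    [[0, 0, -0.003, 0, 0, 0, 0], [0, 0, 0, 0, 0, 0, -0.6], [0, 0, 0, 0, 0, 0, -0.6], [0, 0, 0, 0, 0, 0, -0.6], [0, 0, 0, 0, 0, 0, -0.6]]
  ]
}}

```text
time: 39.02
tool_pos: [641.2, -92.0, 98.8]
tcp_rot: [-180.0, 0.0, 178.5]
ft_force: [0.2, -0.3, 3.7]
finger_gap: 22.8
grip_force: 39.1
```

Emit:
{"name": "arm_command", "arguments": {
  "targets": [
    [[-0.0055, 0, 0.01, 0, 0, 0, -0.6], [-0.007, 0, 0.009, 0, 0, 0, -0.6], [-0.008, 0.0005, 0.008, 0, 0, 0, -0.6], [-0.0095, 0, 0.007, 0, 0, 0, -0.6], [-0.0103, 0.0005, 0.005, 0, 0, 0, -0.6], [0, 0, 0, 0, 0, 0, -0.6]]
  ]
}}

```text
time: 39.78
tool_pos: [599.7, -91.1, 137.7]
tcp_rot: [-180.0, -0.0, 178.5]
ft_force: [0.1, -0.2, -0.2]
finger_gap: 22.7
grip_force: 40.4
```

Emit:
{"name": "arm_command", "arguments": {
  "targets": [
    [[-0.0109, 0.0005, 0.004, 0, 0, 0, -0.6], [-0.0114, 0, 0.002, 0, 0, 0, -0.6], [-0.0115, 0.0005, 0, 0, 0, 0, -0.6], [-0.0115, 0, -0.0014, 0, 0, 0, -0.6], [-0.004, 0, -0.001, 0, 0, 0, -0.6], [0, 0, 0, 0, 0, 0, -0.6], [0, 0, 0, 0, 0, 0, -0.6]]
  ]
}}

```text
time: 40.65
tool_pos: [550.8, -89.9, 141.5]
tcp_rot: [180.0, -0.0, 178.5]
ft_force: [0.2, -0.8, 7.5]
finger_gap: 22.4
grip_force: 39.3
```

Emit:
{"name": "arm_command", "arguments": {
  "targets": [
    [[-0.003, 0, 0, 0, 0, 0, -0.6], [-0.002, 0, 0, 0, 0, 0, -0.6], [0, 0, 0, 0, 0, 0, -0.6]]
  ]
}}

```text
time: 41.02
tool_pos: [545.4, -89.8, 140.4]
tcp_rot: [180.0, -0.1, 178.5]
ft_force: [-0.0, 0.1, 1.2]
finger_gap: 22.4
grip_force: 39.4
```

Emit:
{"name": "arm_command", "arguments": {
  "targets": [
    [[-0.003, 0, 0, 0, 0, 0, -0.6], [-0.002, 0, 0, 0, 0, 0, -0.6], [0, 0, 0, 0, 0, 0, -0.6]]
  ]
}}

```text
time: 41.4
tool_pos: [540.8, -89.9, 140.6]
tcp_rot: [180.0, -0.1, 178.5]
ft_force: [-1.2, 0.8, 1.3]
finger_gap: 17.0
grip_force: 0.6
```

```bash
python3 - <<'E'
from bench import status,viewer
import cv2, numpy as np
s=status.sense();print(s["tool_pos"],s["ft_force"],s["finger_gap"])
b=viewer.snapshot("side")[120:270,190:330,::-1]
cv2.imwrite("pics/w.png",cv2.resize(b,None,fx=4,fy=4,interpolation=cv2.INTER_CUBIC))
E
```

```text
[540.77142118 -89.89534531 140.64052097] [-1.17835579  0.76809435  1.34335062] 16.985509474253426
```

The fingers slid off the knob on the nest side. I'll go up and behind it with shut fingers and push it home.

Emit:
{"name": "arm_command", "arguments": {
  "targets": [
    [[0, 0, 0, 0, 0, 0, 0.2], [0, 0, 0, 0, 0, 0, 0.2], [0, 0, 0.03, 0, 0, 0, 0.2], [0, 0, 0.05, 0, 0, 0, 0], [0.03, 0, 0, 0, 0, 0, -0.5], [0.04, -0.001, 0, 0, 0, 0, -1], [0, 0, 0, 0, 0, 0, -1], [0, 0, 0, 0, 0, 0, -1], [0, 0, 0, 0, 0, 0, -1]]
  ]
}}

```text
time: 42.58
tool_pos: [610.8, -91.0, 221.2]
tcp_rot: [-180.0, 0.0, 178.5]
ft_force: [0.2, -0.0, 0.1]
finger_gap: -0.1
grip_force: 0.0
```

```bash
python3 - <<'E'
from bench import status,viewer
import cv2, numpy as np
s=status.sense();print(s["tool_pos"],s["ft_force"],s["finger_gap"])
b=viewer.snapshot("side")[120:270,190:330,::-1]
cv2.imwrite("pics/x.png",cv2.resize(b,None,fx=4,fy=4,interpolation=cv2.INTER_CUBIC))
E
```

```text
[610.78266019 -91.00620636 221.20857933] [ 0.21856213 -0.02539508  0.09106784] -0.12246943710301154
```

View pics/x.png

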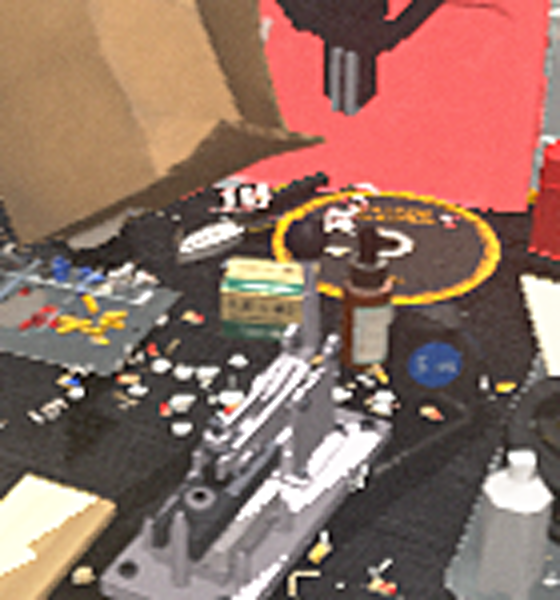

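The stack sits correctly, with the clamp arm down on the plate. The knob at (308,238) looks slightly short of its start position, so I'll push it home from behind.

Emit:
{"name": "arm_command", "arguments": {
  "targets": [
    [[0, 0, -0.03, 0, 0, 0, -1], [0, 0, -0.03, 0, 0, 0, -1], [0, 0, -0.012, 0, 0, 0, -1], [-0.01, 0, 0, 0, 0, 0, -1], [-0.008, 0.001, 0, 0, 0, 0, -1], [-0.005, 0, 0, 0, 0, 0, -1], [0, 0, 0, 0, 0, 0, -1]]
  ]
}}

```text
time: 43.5
tool_pos: [588.5, -90.1, 150.0]
tcp_rot: [-180.0, 0.1, 178.5]
ft_force: [0.7, 0.7, 0.1]
finger_gap: -0.2
grip_force: 0.0
```

Emit:
{"name": "arm_command", "arguments": {
  "targets": [
    [[-0.004, 0, 0, 0, 0, 0, -1], [-0.004, 0, 0, 0, 0, 0, -1], [0, 0, 0, 0, 0, 0, -1], [0, 0, 0, 0, 0, 0, -1]]
  ]
}}

```text
time: 44.0
tool_pos: [580.2, -90.0, 148.8]
tcp_rot: [180.0, -0.0, 178.5]
ft_force: [-0.2, -0.4, 0.0]
finger_gap: 0.1
grip_force: 0.0
```

Emit:
{"name": "arm_command", "arguments": {
  "targets": [
    [[-0.003, 0, 0, 0, 0, 0, -1], [-0.003, 0, 0, 0, 0, 0, -1], [0, 0, 0, 0, 0, 0, -1], [0, 0, 0, 0, 0, 0, -1]]
  ]
}}

```text
time: 44.5
tool_pos: [574.9, -89.9, 149.0]
tcp_rot: [180.0, 0.1, 178.5]
ft_force: [5.5, -0.3, -3.2]
finger_gap: -0.1
grip_force: 2.6
```

Emit:
{"name": "arm_command", "arguments": {
  "targets": [
    [[-0.002, 0, 0, 0, 0, 0, -1], [-0.001, 0, 0, 0, 0, 0, -1], [0, 0, 0, 0, 0, 0, -1], [0, 0, 0, 0, 0, 0, -1]]
  ]
}}

```text
time: 45.0
tool_pos: [574.5, -89.9, 149.3]
tcp_rot: [-180.0, 0.4, 178.5]
ft_force: [19.4, -0.4, -12.1]
finger_gap: -0.1
grip_force: 9.8
```

It's on its stop: force rises with no travel, at the predicted shut position. Now back off and check against the first picture.

Emit:
{"name": "arm_command", "arguments": {
  "targets": [
    [[0.01, 0, 0, 0, 0, 0, -1], [0.02, 0, 0, 0, 0, 0, -1], [0, 0, 0.04, 0, 0, 0, -1], [0, 0, 0.06, 0, 0, 0, -1], [0, 0, 0.06, 0, 0, 0, -1], [0, 0, 0.06, 0, 0, 0, -1], [-0.05, 0.02, 0, 0, 0, 0, -1], [-0.05, 0.03, 0, 0, 0, 0, -1], [-0.05, 0.03, 0, 0, 0, 0, -1], [0, 0, 0, 0, 0, 0, -1]]
  ]
}}

```text
time: 46.25
tool_pos: [448.7, -8.5, 369.6]
tcp_rot: [180.0, 0.0, 178.6]
ft_force: [0.6, 0.8, -0.0]
finger_gap: -0.2
grip_force: 0.0
```

```bash
python3 - <<'E'
from bench import status,viewer
import cv2, numpy as np
im=np.mean([viewer.snapshot("side").astype(float) for _ in range(8)],0)
s=status.sense();print(s["time"],s["tool_pos"],s["ft_force"])
ref=np.load("pics/side.npy")
up=lambda a:cv2.resize(a.astype(np.float32),None,fx=4,fy=4,interpolation=cv2.INTER_CUBIC)
U,V=up(im),up(ref)
old=up(cv2.imread("pics/x.png")[::4,::4,::-1])
for n,(x,y,w,h) in {"knob+handle":(258,174,14,26),"arm":(236,205,36,32),"plate":(226,225,20,30),"jigcorner":(215,262,30,18),"oiler":(275,185,14,26)}.items():
    t=V[y*4:(y+h)*4,x*4:(x+w)*4]
    r=cv2.matchTemplate(U[(y-6)*4:(y+h+6)*4,(x-6)*4:(x+w+6)*4],t,cv2.TM_CCOEFF_NORMED)
    _,m,_,l=cv2.minMaxLoc(r); print(n,(np.array(l)/4-6),round(m,3))
E
```

```text
46.65 [451.88828348 -10.44499834 368.55765504] [0.17873719 0.5606006  0.10460968]
knob+handle [0. 0.] 0.997
arm [0. 0.] 0.965
plate [0.25 0.  ] 0.902
jigcorner [0. 0.] 0.936
oiler [0. 0.] 0.999
```

The knob, arm, plate and oiler all match the first picture to within 0.25 px, so the clamp is shut on its stop. Handing in.

```bash
python3 -c "
from bench import job
print(job.hand_in())"
```

```text
the job is handed in; nothing more can be done
None
```

The job is handed in but I got no verdict back: the packer, blank and bush plate are stacked in the jig with the clamp shut on its stop, the drilled bar is in the tray, and the oil bottle hasn't moved.

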